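# Slide the plaster mould past the wet bowls

## Task

Push the large round plaster mould across the bench, through the gap between the two freshly made clay bowls, until it stands wholly on the round grey slab on their other side. Keep the mould flat on the bench the whole way, do not lift or tip it, and let nothing touch the two soft bowls.

Things in the scene. Friction and masses are not known exactly. Their poses are not given: they have to be found in the camera images.
- mould: large round plaster casting mould: loose off-white upright disc, 100 mm diameter, 45 mm high, thin seam line round its side, dark spot (painted, not a hole) on its flat top; 0.35 to 0.7 kg, slides on the bench. Not the smaller round (64 mm) or square (90 mm) plaster moulds, also 45 mm high. Origin: centre of its underside, z up. Starts left or right of the bowls.
- slab: flat round grey cement slab, 140 mm in diameter, let into the bench and level with its top (no edge to climb), on the other side of the two bowls from the mould. Origin at its centre, at bench height.
- bowl_near: freshly made grey clay pinch bowl, 70 mm wide at the rim (its widest), 45 mm high, stuck fast to the bench; the one of the two nearer to the robot. Origin at the centre of its underside.
- bowl_far: the same kind of clay bowl, 70 mm wide, 45 mm high, stuck fast to the bench, farther from the robot, beyond the first one. The two bowls' centres are 280 to 400 mm apart and the bench between them is clear. Origin at the centre of its underside.
Not all that is in view belongs to the job. What is shaped like the bowl_far but orange or red is not meant.

How it is judged:
By the outcome, as a careful person would: the job done as asked, in the order asked, and still so for the second after the job is handed in, with the robot touching nothing.
It also fails if it takes over 64 s, if anything falls off the work surface, if the arm or the gripper's body presses on something with over 40 N, if the wrist force passes 120 N, or if a joint passes its speed limit or range.

## Robot

A 6-joint arm with a two-finger parallel gripper is mounted at the origin on the work surface. World frame = base frame: x ahead of the robot, y to its left, z up, the work surface at z = 0. Lengths are in mm, angles in rad, forces in N, time in s.
With the tool pointing down it reaches from about 350 to 875 mm from the base axis. Payload 4.2 kg.
Tool frame: the origin (TCP) lies midway between the tips of the shut fingers; the grasp point (between the pads) lies 19 mm behind it (arm.grasp_offset is the distance from the TCP to the grasp point, in mm); z points along the fingers, y is the direction in which the jaws open and shut (so a half turn about z gives the same grasp; the last joint's range is limited). The gripper opens to 85 mm and grips with 20 to 120 N. Pads are 22 mm wide; open, the fingers measure 114 mm over their backs; the gripper's body (76 mm by 85 mm) begins 54 mm behind the grasp point. The pads swing forward as they close: fully open they stand 13 mm farther back than shut.
Start: joints at [-1.062, 0.385, 0.008, 0, -1.194, -0.259], TCP at [154.523, -605.576, 231.312] pointing down, gripper open.
Joint ranges: [-3.14, 3.14], [-1.21, 2.06], [-1.07, 1.41], [-3.16, 2.05], [-2.99, -0.16], [-3.1, 3.1]. Speed limits (rad/s): [2.79, 2.79, 3.14, 3.14, 3.14, 3.14].

## Interface

Orientations are given as a unit quaternion [x, y, z, w].
In Python, from bench import arm gives the robot as it stands.
- The arm moves only by the tool move_arm, never from a script. Its argument "moves" is a list of rows, each an object with "gripper": the gripper's target within -1 to 1 (fully open at 1, half-way at 0, shut at -1); "xyz": the shift along the tool's x, y, z in cm, a list of three; "angular": the turn, a rotation vector about the tool's x, y, z in rad, a list of three. In form: [{"gripper": gripper, "xyz": [dx, dy, dz], "angular": [wx, wy, wz]}, ...]. A call has 1 to 10 rows; each row is the pose to reach, as a shift and turn from the pose commanded when the call began, along the tool's axes at that moment; what a row does not reach only later rows make up. A row lasts 1/8 s, in which the tool goes at most 62.5 mm and 10.7 degrees, less where a joint would pass 70% of its speed; a pose out of reach is approached as far as the arm can. A call with a gripper value outside its range is refused whole. The fingers move at their own pace and stop on an object; the grip force is fixed at half the most. Time passes only in rows, so rows that repeat a pose let the fingers close. It gives the time, the measured TCP pose, the force and the opening at its end, in the units of the state.
- arm.read_state(): the state, without advancing time (a new reading comes with each control period).
- arm.get_image(name): name is "scene" or "top" or "wrist"; returns (picture, depth): 480x640x3 uint8, blue, green, red; 480x640 float32, mm along the optical axis (not along the pixel's ray), 0 where there is no reading.
- arm.get_calibration(name): a dict with "camera_matrix" (3x3 intrinsics, pixels), "R" (3x3) and "t" (3): a world point X has camera coordinates R X + t. Camera axes: x right, y down, z forward; pixel columns grow to the right and rows downward; lengths in mm; the calibration is good to about 2 mm. A picture is of the moment at which its call begins: read the wrist's pose just before it. get_calibration takes no time and is no camera call; for the wrist camera it gives the pose at the moment of the call.
- arm.job_done(): hands the job in, once; it reports no verdict.
The state is a dict: "clock": time; "joints": joint angles; "joint_vel": joint speeds; "joint_efforts": joint torques, N m; "position": TCP position; "ee_rot": TCP orientation; "contact_force": force on the tool from outside, world axes, zero at the start; "wrist_torque": the same for the moment, N m; "gripper_width": finger opening in mm.
Only numpy, scipy, OpenCV 4.12 (cv2) and the standard library are available. Lean on these libraries where they do the work, as an engineer would, in place of code of your own. Each camera call takes 0.05 s, during which the arm holds its last target. There are 200 camera calls.

## Working session

There is one attempt and no reset: what is moved stays moved. The work goes in short steps, Python scripts to look and compute and a tool call to move; the robot and the scene stay as the last step left them, time stands still between calls to the robot, and variables do not carry over. Pictures are saved under pics/ and viewed, about 8 in all and at most 12, crops included, and the job is handed in when it is done.

Besides the shell and the picture viewer there is one more tool, called after ">>>" by a JSON object that holds its "fn" and its "kwargs", one argument or row to a line. move_arm: Moves the arm, as the interface text tells. Its arguments: {"type":"object","properties":{"moves":{"type":"array","items":{"type":"object","properties":{"gripper":{"type":"number"},"xyz":{"type":"array","items":{"type":"number"}},"angular":{"type":"array","items":{"type":"number"}}}}}},"required":["moves"]}

```bash
mkdir -p pics; cat > h.py <<'E'
import numpy as np,cv2
from bench import arm
def px2w(name,u,v,z):
    c=arm.get_calibration(name);K=np.array(c["camera_matrix"]);R=np.array(c["R"]);t=np.array(c["t"]).ravel()
    d=R.T@np.linalg.inv(K)@np.array([u,v,1.]);o=-R.T@t
    return o+d*(z-o[2])/d[2]
def cloud(name,dep):
    c=arm.get_calibration(name);K=np.array(c["camera_matrix"]);R=np.array(c["R"]);t=np.array(c["t"]).ravel()
    v,u=np.mgrid[:480,:640];P=np.stack([(u-K[0,2])/K[0,0]*dep,(v-K[1,2])/K[1,1]*dep,dep],-1)
    return (P-t)@R
E
python3 - <<'E'
from h import *
for n in("top","scene"):
    im,d=arm.get_image(n);cv2.imwrite(f"pics/{n}0.png",im);np.save(n+"0.npy",d)
    c=arm.get_calibration(n);print(n,c)
print(arm.read_state())
E
```

```text
top {'camera_matrix': array([[449.75404243,   0.        , 314.01611934],
       [  0.        , 449.75404243, 234.02889242],
       [  0.        ,   0.        ,   1.        ]]), 'R': array([[-0.01992964, -0.99977633,  0.00707871],
       [-0.98565358,  0.01846027, -0.16776843],
       [ 0.16760023, -0.01032072, -0.98580102]]), 't': array([ 29.65281719, 629.57324312, 867.44899428])}
scene {'camera_matrix': array([[448.99674908,   0.        , 319.25084715],
       [  0.        , 448.99674908, 244.24900011],
       [  0.        ,   0.        ,   1.        ]]), 'R': array([[ 0.85884125,  0.51222807,  0.00375529],
       [ 0.29395907, -0.48684427, -0.82253919],
       [-0.41949942,  0.70753449, -0.56869603]]), 't': array([-530.7602608 , -135.46017809, 1288.98528345])}
{'clock': 0.1, 'joints': array([-1.06238588e+00,  3.85501001e-01,  6.74072147e-03, -4.58333604e-04,
       -1.19402489e+00, -2.58618763e-01]), 'joint_vel': array([ 0.00021683, -0.00392525,  0.00181284,  0.00085397,  0.0012479 ,
       -0.00051983]), 'joint_efforts': array([-5.47508043e-04, -3.93318951e+01,  1.88929385e+01,  4.19792712e+00,
       -2.57897758e-03,  3.30321456e-06]), 'position': array([ 154.39760608, -605.07159421,  230.30612315]), 'ee_rot': array([-1.24487452e-01,  9.92220661e-01,  1.00188415e-03, -1.74559417e-04]), 'contact_force': array([ 0.13856731, -0.04670736,  0.31821771]), 'wrist_torque': array([-0.04946919, -0.0369184 , -0.01726879]), 'gripper_width': 85.48160278019456}
```

View pics/top0.png

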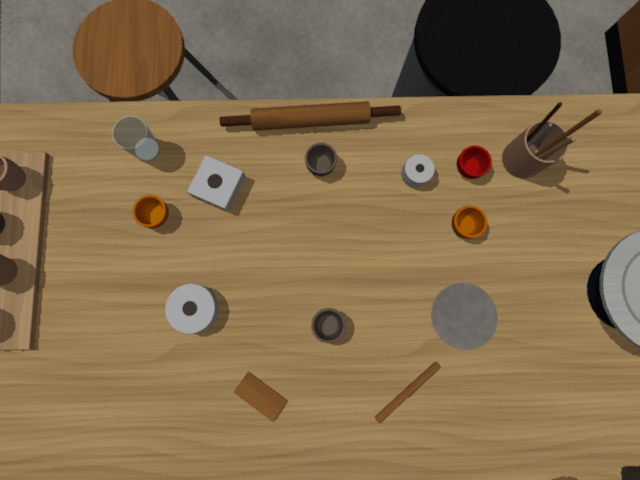

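View pics/scene0.png

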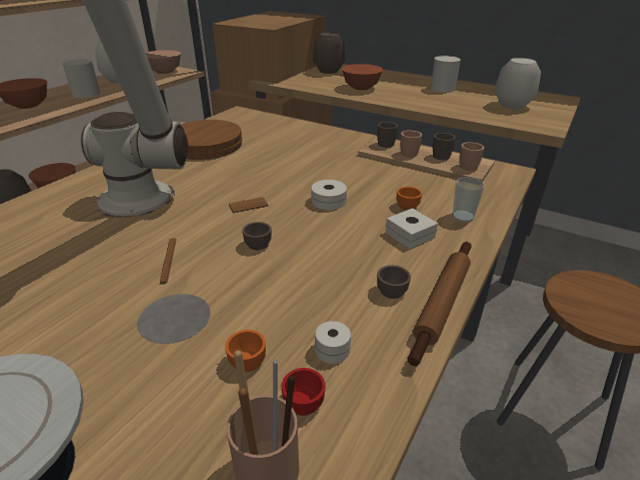

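The top view shows the mould at (190,309), the grey bowls at (328,325) near and (321,159) far, and the slab at (464,316). Scene view: mould at (329,192), bowls at (257,233) and (393,280), slab at (174,317). Next I measure them in both views.

```bash
python3 - <<'E'
from h import *
S={"mould":((190,309),(329,192)),"near":((328,325),(257,236)),"far":((321,159),(393,281)),"orange":((470,222),(246,350)),"small":((420,170),(333,342)),"square":((216,183),(411,228))}
for n,(a,b) in S.items():
  for cam,(u,v) in zip(("top","scene"),(a,b)):
    d=np.load(cam+"0.npy");P=cloud(cam,d)
    r=45
    Q=P[max(v-r,0):v+r,max(u-r,0):u+r].reshape(-1,3);D=d[max(v-r,0):v+r,max(u-r,0):u+r].ravel()
    Q=Q[D>0];c=px2w(cam,u,v,45);Q=Q[np.linalg.norm(Q[:,:2]-c[:2],axis=1)<70]
    H=np.percentile(Q[Q[:,2]>25][:,2],90) if (Q[:,2]>25).any() else 0
    T=Q[Q[:,2]>H-8]
    (x,y),rad=cv2.minEnclosingCircle(T[:,:2].astype(np.float32))
    print(n,cam,"c",np.round([x,y],1),"r",round(rad,1),"H",round(H,1),"bench",round(np.median(Q[Q[:,2]<12][:,2]),1))
for cam,p in(("top",(464.5,316)),("scene",(174,317.5))): print("slab",cam,px2w(cam,*p,0).round(1))
im=cv2.imread("pics/top0.png");g=cv2.cvtColor(im,cv2.COLOR_BGR2HSV)
m=((g[...,1]<50)&(g[...,2]>60)&(g[...,2]<160)).astype(np.uint8);m=cv2.morphologyEx(m,cv2.MORPH_OPEN,np.ones((5,5)))
k,l,st,ce=cv2.connectedComponentsWithStats(m)
i=l[316,464];print(st[i],ce[i],px2w("top",*ce[i],0).round(1))
E
```

```text
mould top c [485.  268.7] r 50.2 H 47.7 bench 0.7
mould scene c [490.6 265.6] r 50.7 H 44.7 bench -1.3
near top c [445.5  -8.2] r 34.7 H 47.3 bench 1.0
near scene c [448.4  -9. ] r 35.9 H 43.9 bench -1.2
far top c [795.   -0.9] r 35.0 H 47.1 bench 1.1
far scene c [798.7  -1.2] r 36.5 H 44.0 bench -1.1
orange top c [ 652.7 -309.2] r 35.2 H 46.9 bench 0.9
orange scene c [ 654.2 -308.7] r 35.5 H 44.4 bench -0.8
small top c [ 767.5 -209.4] r 32.3 H 47.5 bench 0.8
small scene c [ 778.9 -238.2] r 60.8 H 45.3 bench -0.8
square top c [747.9 222.8] r 61.2 H 47.9 bench 1.0
square scene c [751.1 219.6] r 59.9 H 44.8 bench -1.0
slab top [ 458.  -296.5    0. ]
slab scene [ 461.2 -296.5    0. ]
[ 432  283   65   67 3405] [463.99118943 316.07400881] [ 457.9 -295.4    0. ]
```

Mould is at about (487, 267), the bowls at (447,-8) and (797,-1), the slab at (460,-296). I'll cradle the mould between the open fingers and push it along -y, passing the gap at about x=620. First I swing over, turning tool x to world -y.

>>> {"fn": "move_arm", "kwargs": {
  "moves": [
    {"gripper": 1,"xyz": [-43,20.5,0],"angular": [0,0,-1.32]},
    {"gripper": 1,"xyz": [-43,20.5,0],"angular": [0,0,-1.32]},
    {"gripper": 1,"xyz": [-43,20.5,0],"angular": [0,0,-1.32]},
    {"gripper": 1,"xyz": [-43,20.5,0],"angular": [0,0,-1.32]},
    {"gripper": 1,"xyz": [-43,20.5,0],"angular": [0,0,-1.32]},
    {"gripper": 1,"xyz": [-43,20.5,0],"angular": [0,0,-1.32]},
    {"gripper": 1,"xyz": [-43,20.5,0],"angular": [0,0,-1.32]},
    {"gripper": 1,"xyz": [-43,20.5,0],"angular": [0,0,-1.32]},
    {"gripper": 1,"xyz": [-43,20.5,0],"angular": [0,0,-1.32]},
    {"gripper": 1,"xyz": [-43,20.5,0],"angular": [0,0,-1.32]}
  ]
}}

```text
clock: 1.35
position: [520.0, -300.6, 230.8]
ee_rot: [-0.707, 0.707, 0.001, -0.0]
contact_force: [-0.1, -0.4, -0.2]
gripper_width: 85.4
```

>>> {"fn": "move_arm", "kwargs": {
  "moves": [
    {"gripper": 1,"xyz": [-65.5,3.2,0],"angular": [0,0,0]},
    {"gripper": 1,"xyz": [-65.5,3.2,0],"angular": [0,0,0]},
    {"gripper": 1,"xyz": [-65.5,3.2,0],"angular": [0,0,0]},
    {"gripper": 1,"xyz": [-65.5,3.2,0],"angular": [0,0,0]},
    {"gripper": 1,"xyz": [-65.5,3.2,0],"angular": [0,0,0]},
    {"gripper": 1,"xyz": [-65.5,3.2,0],"angular": [0,0,0]},
    {"gripper": 1,"xyz": [-65.5,3.2,0],"angular": [0,0,0]},
    {"gripper": 1,"xyz": [-65.5,3.2,0],"angular": [0,0,0]},
    {"gripper": 1,"xyz": [-65.5,3.2,0],"angular": [0,0,0]},
    {"gripper": 1,"xyz": [-65.5,3.2,0],"angular": [0,0,0]}
  ]
}}

```text
clock: 2.6
position: [490.7, 324.0, 231.7]
ee_rot: [-0.706, 0.708, -0.0, 0.0]
contact_force: [1.0, 0.2, -0.8]
gripper_width: 85.4
```

>>> {"fn": "move_arm", "kwargs": {
  "moves": [
    {"gripper": 1,"xyz": [-3,0,0],"angular": [0,0,0]},
    {"gripper": 1,"xyz": [-3,0,0],"angular": [0,0,0]}
  ]
}}

```text
clock: 2.85
position: [490.8, 354.2, 230.6]
ee_rot: [-0.707, 0.707, -0.0, -0.0]
contact_force: [-0.1, -1.4, -0.7]
gripper_width: 85.5
```

>>> {"fn": "move_arm", "kwargs": {
  "moves": [
    {"gripper": 1,"xyz": [0,0.3,6],"angular": [0,0,0]},
    {"gripper": 1,"xyz": [0,0.3,12],"angular": [0,0,0]},
    {"gripper": 1,"xyz": [0,0.3,17],"angular": [0,0,0]},
    {"gripper": 1,"xyz": [0,0.3,20],"angular": [0,0,0]},
    {"gripper": 1,"xyz": [0,0.3,22],"angular": [0,0,0]},
    {"gripper": 1,"xyz": [0,0.3,22.3],"angular": [0,0,0]},
    {"gripper": 1,"xyz": [0,0.3,22.3],"angular": [0,0,0]}
  ]
}}

```text
clock: 3.72
position: [488.4, 352.9, 9.2]
ee_rot: [-0.706, 0.708, -0.0, 0.0]
contact_force: [-1.2, 0.7, 0.3]
gripper_width: 85.6
```

```bash
python3 - <<'E'
from h import *
im,_=arm.get_image("scene");w,_=arm.get_image("wrist")
c=cv2.resize(im[120:260,240:420],None,fx=3,fy=3);cv2.imwrite("pics/a.png",c)
s=arm.read_state();print(s["position"],s["contact_force"])
E
```

```text
[488.46816877 353.7277929    9.71871343] [-0.11792786 -0.93888522 -0.85412062]
```

View pics/a.png

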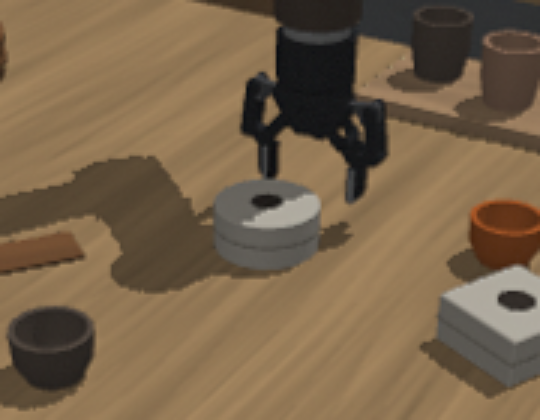

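The fingers stand open behind the mould, one either side of its axis (crop: mould at (267,220), tips at (268,175) and (355,197)), and all is clear. I lower a little and start the push.

>>> {"fn": "move_arm", "kwargs": {
  "moves": [
    {"gripper": 1,"xyz": [0,0,0.5],"angular": [0,0,0]},
    {"gripper": 1,"xyz": [1.5,0,0.5],"angular": [0,0,0]},
    {"gripper": 1,"xyz": [3,0,0.5],"angular": [0,0,0]},
    {"gripper": 1,"xyz": [4,0,0.5],"angular": [0,0,0]},
    {"gripper": 1,"xyz": [4.5,0,0.5],"angular": [0,0,0]},
    {"gripper": 1,"xyz": [5,0,0.5],"angular": [0,0,0]},
    {"gripper": 1,"xyz": [5.5,0,0.5],"angular": [0,0,0]},
    {"gripper": 1,"xyz": [6,0,0.5],"angular": [0,0,0]},
    {"gripper": 1,"xyz": [6.5,0,0.5],"angular": [0,0,0]},
    {"gripper": 1,"xyz": [7,0,0.5],"angular": [0,0,0]}
  ]
}}

```text
clock: 5.08
position: [487.9, 283.7, 3.5]
ee_rot: [-0.707, 0.707, -0.0, 0.0]
contact_force: [-0.3, 3.1, -0.0]
gripper_width: 85.4
```

```bash
cat >> h.py <<'E'
def spot():
    # mould top from both cameras' depth near the tool
    s=arm.read_state()["position"];print("tcp",s.round(1),arm.read_state()["contact_force"].round(1))
    for cam in("top","scene"):
        im,d=arm.get_image(cam);P=cloud(cam,d);z0={"top":47.5,"scene":44.7}[cam]
        hsv=cv2.cvtColor(im,cv2.COLOR_BGR2HSV)
        m=(d>0)&(abs(P[...,2]-z0)<3.5)&(np.hypot(P[...,0]-s[0],P[...,1]-s[1]+37)<75)&(hsv[...,1]<60)
        Q=P[m][:,:2]
        if len(Q)<20: print(cam,"few",len(Q));continue
        (x,y),r=cv2.minEnclosingCircle(Q.astype(np.float32));print(cam,len(Q),round(x,1),round(y,1),"r",round(r,1),"bbox",Q.min(0).round(),Q.max(0).round())
        cv2.imwrite(f"pics/last_{cam}.png",im)
E
python3 -c "
from h import *
spot()
i=cv2.imread('pics/last_scene.png');cv2.imwrite('pics/b.png',cv2.resize(i[120:260,240:420],None,fx=3,fy=3))"
```

```text
tcp [487.9 283.7   3.5] [-0.3  3.1 -0. ]
top 1334 487.2 249.9 r 53.2 bbox [438. 197.] [536. 276.]
scene 502 491.4 253.4 r 60.8 bbox [435. 193.] [544. 297.]
```

View pics/b.png

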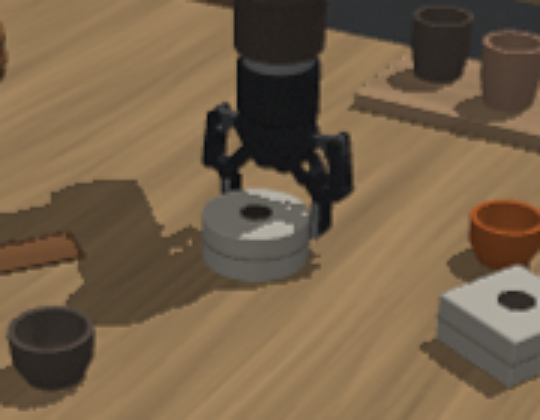

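Mould centre is at (487, 247) with the TCP 37 mm behind it, seated between both fingers at 3 N. Next is the diagonal push, 30° off the tool axis.

>>> {"fn": "move_arm", "kwargs": {
  "moves": [
    {"gripper": 1,"xyz": [1.1,-0.4,0],"angular": [0,0,0]},
    {"gripper": 1,"xyz": [2.2,-1.0,0],"angular": [0,0,0]},
    {"gripper": 1,"xyz": [3.3,-1.7,0],"angular": [0,0,0]},
    {"gripper": 1,"xyz": [4.4,-2.4,0],"angular": [0,0,0]},
    {"gripper": 1,"xyz": [5.5,-3.1,0],"angular": [0,0,0]},
    {"gripper": 1,"xyz": [6.6,-3.8,0],"angular": [0,0,0]},
    {"gripper": 1,"xyz": [7.7,-4.5,0],"angular": [0,0,0]},
    {"gripper": 1,"xyz": [8.8,-5.2,0],"angular": [0,0,0]},
    {"gripper": 1,"xyz": [9.9,-5.9,0],"angular": [0,0,0]},
    {"gripper": 1,"xyz": [11,-6.6,0],"angular": [0,0,0]}
  ]
}}

```text
clock: 6.42
position: [553.7, 172.8, 3.3]
ee_rot: [-0.707, 0.708, 0.0, -0.0]
contact_force: [-2.9, 4.0, 2.8]
gripper_width: 85.4
```

```bash
python3 -c "
from h import *
spot()"
```

```text
tcp [553.7 172.8   3.3] [-2.9  4.   2.8]
top 1149 551.4 136.1 r 50.6 bbox [503.  88.] [601. 161.]
scene 659 556.0 142.6 r 60.5 bbox [500.  82.] [613. 184.]
```

>>> {"fn": "move_arm", "kwargs": {
  "moves": [
    {"gripper": 1,"xyz": [1.1,-0.7,0],"angular": [0,0,0]},
    {"gripper": 1,"xyz": [2.2,-1.4,0],"angular": [0,0,0]},
    {"gripper": 1,"xyz": [3.3,-2.1,0],"angular": [0,0,0]},
    {"gripper": 1,"xyz": [4.4,-2.8,0],"angular": [0,0,0]},
    {"gripper": 1,"xyz": [5.5,-3.5,0],"angular": [0,0,0]},
    {"gripper": 1,"xyz": [6.6,-4.2,0],"angular": [0,0,0]},
    {"gripper": 1,"xyz": [7.7,-4.9,0],"angular": [0,0,0]},
    {"gripper": 1,"xyz": [8.8,-5.5,0],"angular": [0,0,0]},
    {"gripper": 1,"xyz": [9.9,-6.0,0],"angular": [0,0,0]},
    {"gripper": 1,"xyz": [11,-6.2,0],"angular": [0,0,0]}
  ]
}}

```text
clock: 7.78
position: [616.1, 62.8, 3.2]
ee_rot: [-0.707, 0.707, -0.0, 0.0]
contact_force: [-0.5, 2.7, 0.6]
gripper_width: 85.6
```

>>> {"fn": "move_arm", "kwargs": {
  "moves": [
    {"gripper": 1,"xyz": [1.1,0,0],"angular": [0,0,0]},
    {"gripper": 1,"xyz": [2.2,0,0],"angular": [0,0,0]},
    {"gripper": 1,"xyz": [3.3,0.1,0],"angular": [0,0,0]},
    {"gripper": 1,"xyz": [4.4,0.4,0],"angular": [0,0,0]},
    {"gripper": 1,"xyz": [5.5,0.9,0],"angular": [0,0,0]},
    {"gripper": 1,"xyz": [6.6,1.5,0],"angular": [0,0,0]},
    {"gripper": 1,"xyz": [7.7,2.1,0],"angular": [0,0,0]},
    {"gripper": 1,"xyz": [8.8,2.7,0],"angular": [0,0,0]},
    {"gripper": 1,"xyz": [9.9,3.3,0],"angular": [0,0,0]},
    {"gripper": 1,"xyz": [11,3.9,0],"angular": [0,0,0]}
  ]
}}

```text
clock: 9.02
position: [575.8, -47.2, 3.3]
ee_rot: [-0.707, 0.707, 0.0, -0.0]
contact_force: [1.5, 1.9, -2.3]
gripper_width: 85.4
```

```bash
python3 -c "
from h import *
spot()"
```

```text
tcp [575.8 -47.2   3.3] [ 1.5  1.9 -2.3]
top 314 554.9 -97.4 r 41.3 bbox [ 527. -131.] [579. -64.]
scene 1068 578.8 -75.7 r 61.1 bbox [ 522. -136.] [634. -35.]
```

View pics/last_scene.png

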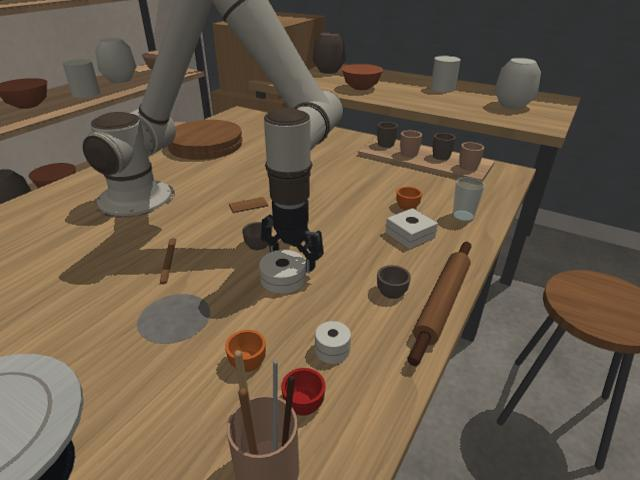

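The mould is through the gap and still seated, with its top at (283,263); the near bowl at (256,236) is clear of the fingers. I carry on towards the slab.

>>> {"fn": "move_arm", "kwargs": {
  "moves": [
    {"gripper": 1,"xyz": [1.1,0.6,0],"angular": [0,0,0]},
    {"gripper": 1,"xyz": [2.2,1.2,0],"angular": [0,0,0]},
    {"gripper": 1,"xyz": [3.3,1.9,0],"angular": [0,0,0]},
    {"gripper": 1,"xyz": [4.4,2.6,0],"angular": [0,0,0]},
    {"gripper": 1,"xyz": [5.5,3.3,0],"angular": [0,0,0]},
    {"gripper": 1,"xyz": [6.6,4.0,0],"angular": [0,0,0]},
    {"gripper": 1,"xyz": [7.7,4.7,0],"angular": [0,0,0]},
    {"gripper": 1,"xyz": [8.8,5.4,0],"angular": [0,0,0]},
    {"gripper": 1,"xyz": [9.9,6.1,0],"angular": [0,0,0]},
    {"gripper": 1,"xyz": [11,6.8,0],"angular": [0,0,0]}
  ]
}}

```text
clock: 10.38
position: [507.8, -157.1, 3.4]
ee_rot: [-0.707, 0.707, -0.0, 0.0]
contact_force: [2.6, 2.0, -0.3]
gripper_width: 85.7
```

```bash
python3 -c "
from h import *
spot()"
```

```text
tcp [ 507.8 -157.1    3.4] [ 2.6  2.  -0.3]
top few 14
scene 1251 510.1 -184.1 r 61.5 bbox [ 452. -245.] [ 566. -147.]
```

>>> {"fn": "move_arm", "kwargs": {
  "moves": [
    {"gripper": 1,"xyz": [1.2,0.7,0],"angular": [0,0,0]},
    {"gripper": 1,"xyz": [2.4,1.4,0],"angular": [0,0,0]},
    {"gripper": 1,"xyz": [3.6,2.1,0],"angular": [0,0,0]},
    {"gripper": 1,"xyz": [4.8,2.8,0],"angular": [0,0,0]},
    {"gripper": 1,"xyz": [6.0,3.4,0],"angular": [0,0,0]},
    {"gripper": 1,"xyz": [7.1,4.0,0],"angular": [0,0,0]},
    {"gripper": 1,"xyz": [8.1,4.5,0],"angular": [0,0,0]},
    {"gripper": 1,"xyz": [9,4.8,0],"angular": [0,0,0]},
    {"gripper": 1,"xyz": [9.7,4.8,0],"angular": [0,0,0]},
    {"gripper": 1,"xyz": [10.1,4.8,0],"angular": [0,0,0]}
  ]
}}

```text
clock: 11.72
position: [459.5, -257.6, 3.2]
ee_rot: [-0.707, 0.708, 0.001, -0.0]
contact_force: [-0.1, 3.5, 1.0]
gripper_width: 85.4
```

```bash
python3 -c "
from h import *
spot()
i=cv2.imread('pics/last_scene.png');cv2.imwrite('pics/c.png',cv2.resize(i[220:400,80:300],None,fx=3,fy=3))"
```

```text
tcp [ 459.5 -257.6    3.2] [-0.1  3.5  1. ]
top few 10
scene 1445 463.8 -283.7 r 61.0 bbox [ 406. -344.] [ 518. -247.]
```

View pics/c.png

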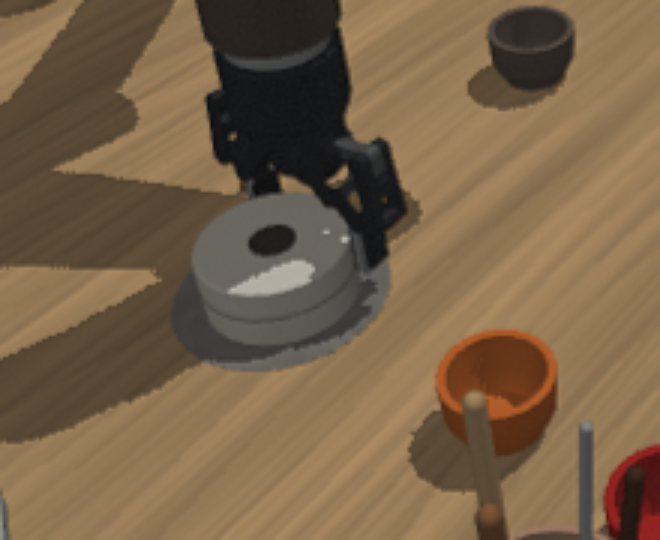

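The mould stands inside the slab's outline with a grey margin visible along the front, left and right. I back straight off, then lift away.

>>> {"fn": "move_arm", "kwargs": {
  "moves": [
    {"gripper": 1,"xyz": [-1,0,0],"angular": [0,0,0]},
    {"gripper": 1,"xyz": [-2.5,0,0],"angular": [0,0,0]},
    {"gripper": 1,"xyz": [-4.5,0,0],"angular": [0,0,0]},
    {"gripper": 1,"xyz": [-6,0,0],"angular": [0,0,0]},
    {"gripper": 1,"xyz": [-6,0,-2],"angular": [0,0,0]},
    {"gripper": 1,"xyz": [-6,0,-7],"angular": [0,0,0]},
    {"gripper": 1,"xyz": [-6,0,-13],"angular": [0,0,0]},
    {"gripper": 1,"xyz": [-6,0,-19],"angular": [0,0,0]},
    {"gripper": 1,"xyz": [-6,0,-23],"angular": [0,0,0]},
    {"gripper": 1,"xyz": [-6,0,-23],"angular": [0,0,0]}
  ]
}}

```text
clock: 13.08
position: [462.0, -197.0, 237.2]
ee_rot: [0.707, -0.707, 0.004, -0.003]
contact_force: [-0.9, -0.1, -0.4]
gripper_width: 85.1
```

>>> {"fn": "move_arm", "kwargs": {
  "moves": [
    {"gripper": 1,"xyz": [-32,0,0],"angular": [0,0,0]},
    {"gripper": 1,"xyz": [-32,0,0],"angular": [0,0,0]},
    {"gripper": 1,"xyz": [-32,0,0],"angular": [0,0,0]},
    {"gripper": 1,"xyz": [-32,0,0],"angular": [0,0,0]},
    {"gripper": 1,"xyz": [-32,0,0],"angular": [0,0,0]},
    {"gripper": 1,"xyz": [-32,0,0],"angular": [0,0,0]},
    {"gripper": 1,"xyz": [-32,0,0],"angular": [0,0,0]},
    {"gripper": 1,"xyz": [-32,0,0],"angular": [0,0,0]}
  ]
}}

```text
clock: 14.08
position: [460.0, 121.6, 232.8]
ee_rot: [-0.706, 0.708, 0.0, -0.001]
contact_force: [0.7, -0.0, -0.6]
gripper_width: 85.9
```

```bash
python3 - <<'E'
from h import *
im,d=arm.get_image("top");P=cloud("top",d)
m=(abs(P[...,2]-47.5)<4)&(np.hypot(P[...,0]-460,P[...,1]+296)<90)
print(cv2.minEnclosingCircle(P[m][:,:2].astype(np.float32)),arm.read_state()["position"])
cv2.imwrite("pics/d.png",cv2.resize(im[250:390,300:500],None,fx=4,fy=4))
E
```

```text
((458.94964599609375, -294.392333984375), 49.762752532958984) [460.16546961 121.46153593 232.93480663]
```

View pics/d.png

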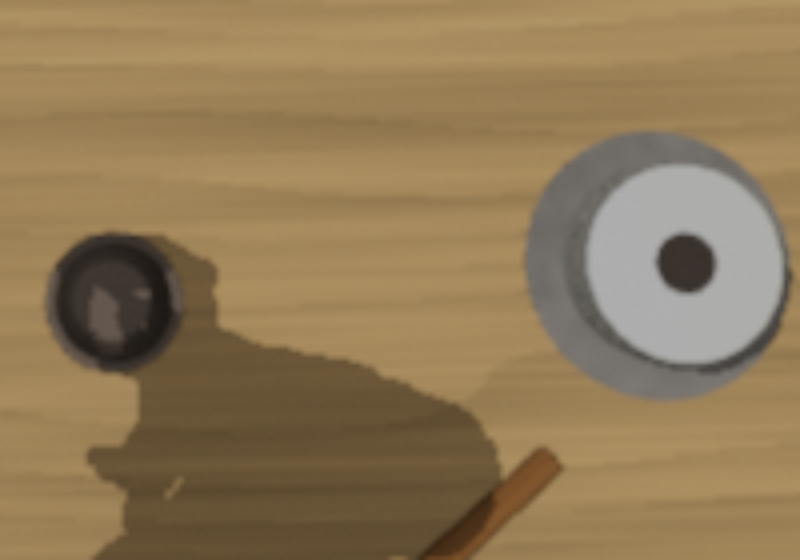

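The mould (crop centre (686,264)) is offset from the slab's centre (658,265) only by the parallax of its 45 mm height. Measured in world coordinates, the two centres agree within 3 mm.

```bash
python3 -c "
from bench import arm
print(arm.job_done())"
```

```text
the job is handed in; nothing more can be done
None
```

I pushed the mould through the gap between the two clay bowls and onto the grey slab, and handed the job in at about 14 s of the 64 s allowed. I cradled it between the open fingers, keeping it flat on the bench, then backed off and lifted clear.

- **Placing:** in the last top view the mould's centre is at (459, -294) and the slab's is at about (458, -296). That is within 3 mm, with 20 mm of room all round.
- **Bowls:** the planned path kept the fingers at least about 35 mm from the near bowl and further from the far one. The force readings after each push stayed at about 6 N or less. The near bowl looks untouched in the last picture. The far bowl was last viewed as the mould came through the gap, when it was also undisturbed.
- **Disagreements:** before the push, the top and scene cameras differed by 2–6 mm in position and about 3 mm in height, and I used values in between. While the arm hid part of the mould, the automatic circle fits were unreliable. I relied on the mould's visible edges and the finger position instead.

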